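# File the soldering boards in their box and snap the clip home

## Task

Pick up the three soldering boards standing on edge in the aluminium tray together as one pile and tilt them into the snug wooden box: lean the pile about 15 degrees, put its low end in first along the end wall away from the steel clip, then level it and lower it until all three stand on the box's floor before letting go. Then take the wooden-handled pusher and, with its foot, press the steel clip straight down until it snaps home; do not press the clip with the gripper. Finally stand the pusher upright on the bench again, leaving the jar, pin block, dish and hammer where they are.

Things in the scene. Friction and masses are not known exactly. Their poses are not given: they have to be found in the camera images.
- box: Fixed open wooden box; origin at bench level below its cavity's centre. Cavity 114 mm (own x) x 40 mm (y), 30 mm deep; floor 8 mm and rim 38 mm above the bench; walls 8 mm thick. Its -x end is the plain end wall (inner face at x = -57 mm); its +x end is a solid block, x = 57 to 115 mm, 56 mm wide, top level with the rim, that carries the steel clip.
- box_floor (a point): Centre of the box's inner floor, 8 mm above the bench; axes as the box.
- clip_top (a point): Centre of the top face of the steel clip, a square cap 36 x 36 mm set in the end block, 90 mm along +x of the box from the cavity's centre. Top face 50 mm above the bench when up, 40 mm when snapped home (2 mm above the block).
- clip (a joint): Travel of the clip downward, m: 0 = up, 0.010 = home. It resists with up to about 7 N over the first few mm, then less; past half-way (5 mm) it snaps home by itself and stays; let go earlier it springs back up.
- stand: Fixed shallow aluminium tray, 150 mm along its x, 76 mm along y, floor 6 mm thick, rim 12 mm high. Origin: centre of its underside. The boards stand in its middle, their long sides along its x.
- plate_a_mid (a point): Centre of an outer one of three loose, like soldering boards of pale ceramic, standing on edge face to face. Each 110 mm long (own x), 12 mm thick (y), 90 mm tall (z, up), about 100 g; centre 45 mm above the lower edge.
- plate_b_mid (a point): Centre of the middle board. The pile of three is 37 mm thick over its outer faces (36 mm squeezed) and stays together when gripped firmly over them at mid-length; grip in the upper half (tips at least 40 mm above the lower edge) so the fingers stay above the box's rim.
- plate_c_mid (a point): Centre of the other outer board.
- end_p (a point): Lower corner of the middle board at its +x end (mid thickness).
- end_m (a point): Lower corner of the middle board at its -x end (mid thickness).
- pusher_mid (a point): Centre of the loose upright pusher, 122 mm tall, about 120 g: round foot 34 mm across and 22 mm high (steel with rubber sole), above it a plain round wooden handle 28 mm across up to the top. Centre 61 mm above the sole and below the top; z along the handle, up.
- jar: Bystander: small amber jar, 42 mm across, 75 mm tall; origin at its underside.
- pin_block: Bystander: wooden block 45 x 130 x 28 mm with six steel burs standing in it (71 mm tall over all); origin at its underside.
- dish: Bystander: white ceramic dish, 90 mm across, 22 mm tall; origin at its underside.
- hammer: Bystander: hammer lying flat; origin at its underside.
Mind the look-alikes: they are no part of the job. Leave any blue or turquoise look-alike of the part that bears pusher_mid alone.

How it is judged:
On the way, in this order (a step that is already met when the one before it is completed fails the run):
1. the three boards, held together and leaning at least 7 degrees, have their low end inside the box by its end wall away from the clip (angle between plate_a_mid's own z axis and vertical between 0.12 and 0.6 rad and angle between plate_b_mid's own z axis and vertical between 0.12 and 0.6 rad and angle between plate_c_mid's own z axis and vertical between 0.12 and 0.6 rad and ((x of end_p in the frame of box between -0.06 and -0.035 m and y of end_p in the frame of box between -0.021 and 0.021 m and z of end_p in the frame of box below 0.036 m) or (x of end_m in the frame of box between -0.06 and -0.035 m and y of end_m in the frame of box between -0.021 and 0.021 m and z of end_m in the frame of box below 0.036 m)) and contact force between the fingers and plate_a above 1 N and contact force between the fingers and plate_c above 1 N), for 0.1 s.
2. the pile, still held, stands level on the box's floor (x of plate_a_mid in the frame of box between -0.006 and 0.006 m and y of plate_a_mid in the frame of box between -0.024 and 0.024 m and z of each of plate_a_mid, plate_b_mid, plate_c_mid in the frame of box below 0.057 m and angle between each of plate_a_mid, plate_b_mid, plate_c_mid's own z axis and vertical below 0.2 rad and x of plate_b_mid in the frame of box between -0.006 and 0.006 m and y of plate_b_mid in the frame of box between -0.024 and 0.024 m and x of plate_c_mid in the frame of box between -0.006 and 0.006 m and y of plate_c_mid in the frame of box between -0.024 and 0.024 m and (contact force between the fingers and plate_a above 1 N or contact force between the fingers and plate_c above 1 N)), for 0.1 s.
3. the held pusher presses the clip down (value of joint clip above 0.002 m and contact force between pusher and clip above 0.5 N and contact force between the fingers and pusher above 1 N), for 0.02 s.
At the end, for the whole second after the job is handed in: All three boards stand on edge (leaning no more than the slack allows, under 11 degrees) on the floor of the box (within 4 mm), wholly inside its cavity; the clip is home (down at least 8.5 mm of 10); the pusher stands upright on the bench (within 4.5 degrees); boards and pusher are at rest (x of plate_a_mid in the frame of box between -0.006 and 0.006 m and y of plate_a_mid in the frame of box between -0.024 and 0.024 m and z of each of plate_a_mid, plate_b_mid, plate_c_mid in the frame of box below 0.057 m and angle between each of plate_a_mid, plate_b_mid, plate_c_mid's own z axis and vertical below 0.2 rad and x of plate_b_mid in the frame of box between -0.006 and 0.006 m and y of plate_b_mid in the frame of box between -0.024 and 0.024 m and x of plate_c_mid in the frame of box between -0.006 and 0.006 m and y of plate_c_mid in the frame of box between -0.024 and 0.024 m and value of joint clip above 0.0085 m and angle between pusher_mid's own z axis and vertical below 0.08 rad and height (world z) of pusher_mid between 0.055 and 0.065 m and linear speed of each of pusher, plate_a, plate_b, plate_c below 0.02 m/s); the robot touches nothing.
It fails at once if the gripper or arm presses the clip itself (contact force between any of the fingers, the arm and clip above 2 N).
It fails at once if the jar is moved more than 30 mm (distance of jar from where it was at the start of the episode above 0.03 m).
It fails at once if the pin block is moved more than 30 mm (distance of pin_block from where it was at the start of the episode above 0.03 m).
It fails at once if the dish is moved more than 30 mm (distance of dish from where it was at the start of the episode above 0.03 m).
It fails at once if the hammer is moved more than 30 mm (distance of hammer from where it was at the start of the episode above 0.03 m).
It also fails if it takes over 72 s, if anything falls off the work surface, if the arm or the gripper's body presses on something with over 40 N, if the wrist force passes 120 N, or if a joint passes its speed limit or range.

## Robot

A 6-joint arm with a two-finger parallel gripper is mounted at the origin on the work surface. World frame = base frame: x ahead of the robot, y to its left, z up, the work surface at z = 0. Lengths are in m, angles in rad, forces in N, time in s.
With the tool pointing down it reaches from about 0.3 to 0.875 m from the base axis. Payload 6.4 kg.
Tool frame: the origin (TCP) lies midway between the tips of the shut fingers; the grasp point (between the pads) lies 19 mm behind it; z points along the fingers, y is the line along which they close (so a half turn about z gives the same grasp; the last joint's range is limited). The gripper opens to 85 mm and grips with 20 to 120 N. Pads are 22 mm wide; open, the fingers measure 114 mm over their backs; the gripper's body (76 mm by 85 mm) begins 54 mm behind the grasp point. The pads swing forward as they close: fully open they stand 13 mm farther back than shut.
Start: joints at [-1.4, 0.181, 1.607, -0, 1.354, -0.206], TCP at [0.212, -0.535, 0.231] pointing down, gripper open.
Joint ranges: [-2.99, 2.99], [-0.89, 2.07], [0.3, 2.58], [-1.14, 4.28], [0, 2.63], [-3.12, 3.12]. Speed limits (rad/s): [2.57, 2.57, 3.01, 3.14, 3.14, 3.14].

## Interface

Orientations are given as a unit quaternion [w, x, y, z].
In Python, from bench import status, camera, ctrl gives the robot as it stands. The module is installed in compiled form; this text tells all that it offers.
- The arm moves only by the shell command python3 -m handwheel 'ROWS'. ROWS is JSON, a list that holds one entry, the list of rows, each a list of 7 numbers: the opening, from -1 (shut) to 1 (fully open), then the shift along the tool's x, y, z in cm, then the turn, a rotation vector about the tool's x, y, z in degrees. A call has 1 to 10 rows; each row is the pose to reach, as a shift and turn from the pose commanded when the call began, along the tool's axes at that moment; what a row does not reach only later rows make up. A row lasts 1/8 s, in which the tool goes at most 62.5 mm and 10.7 degrees, less where a joint would pass 70% of its speed; a pose out of reach is approached as far as the arm can. A call with a gripper value outside its range is refused whole. The fingers move at their own pace and stop on an object; the grip force is fixed at half the most. Time passes only in rows, so rows that repeat a pose let the fingers close. It gives the time, the measured TCP pose, the force, the opening and the grip force at its end, in the units of the state.
- status.get_obs(): the state, without advancing time (a new reading comes with each control period).
- camera(name): name is "scene" or "top"; returns a dict with "frame" (400x640x3 uint8, blue, green, red), "depth" (400x640 float32, m along the optical axis (not along the pixel's ray), 0 where there is no reading), "fx", "fy", "cx", "cy" (pixels), "extrinsics" (4x4, takes a point from camera to world coordinates). Camera axes: x right, y down, z forward; pixel columns grow to the right and rows downward; lengths in m; the calibration is good to about 2 mm. A picture is of the moment at which its call begins.
- ctrl.hand_in(): hands the job in; it is judged then, once.
The state is a dict: "time_s": time; "q": joint angles; "dq": joint speeds; "joint_efforts": joint torques, N m; "eef_pos": TCP position; "eef_rot": TCP orientation; "wrist_force": force on the tool from outside, world axes, zero at the start; "torque": the same for the moment, N m; "opening": opening from 0.0 (shut) to 1.0 (fully open); "grasp_force": force on a finger pad.
Only numpy, scipy, OpenCV 4.12 (cv2) and the standard library are available. Lean on these libraries where they do the work, as an engineer would, in place of code of your own. Each camera call takes 0.05 s, during which the arm holds its last target. There are 200 camera calls.

## Working session

There is one attempt and no reset: what is moved stays moved. The work goes in short steps, Python scripts to look and compute and a shell command to move; the robot and the scene stay as the last step left them, time stands still between calls to the robot, and variables do not carry over. Pictures are saved under pics/ and viewed, at most 10 in all, crops included, and the job is handed in when it is done.

```bash
mkdir -p pics
python3 - <<'E'
from bench import status,camera
import cv2,numpy as np
print(status.get_obs())
for n in("scene","top"):
    c=camera(n); cv2.imwrite(f"pics/{n}0.png",c["frame"]); np.savez(f"{n}0.npz",**c)
    print(n,c["fx"],c["cx"],c["cy"],np.round(c["extrinsics"],4).tolist())
E
```

```text
{'time_s': 0.0, 'q': array([-1.40034344e+00,  1.81560991e-01,  1.60801211e+00,  9.77070277e-06,
        1.35378978e+00, -2.06274938e-01]), 'dq': array([ 6.94832091e-04,  8.70930636e-05,  7.49564593e-04,  6.88871250e-04,
        2.57340860e-04, -5.85069534e-04]), 'joint_efforts': array([ 5.31089199e-07, -4.44868970e+01, -3.51339912e+01, -2.14681331e-04,
        9.31980408e-03, -6.94268152e-06]), 'eef_pos': array([ 0.21146767, -0.53410805,  0.23037095]), 'eef_rot': array([-8.84889491e-04,  9.82311724e-01,  1.87250886e-01,  2.06215794e-05]), 'wrist_force': array([0.58831232, 0.13126794, 0.56924829]), 'torque': array([ 0.00860037,  0.00218246, -0.00782176]), 'grasp_force': 0.0, 'opening': 1.0010823099744333}
scene 362.817501694986 318.06717799843364 198.93746159648214 [[0.7307, 0.5696, -0.3765, 0.9575], [0.6827, -0.6187, 0.3888, -0.3287], [-0.0115, -0.5411, -0.8409, 0.8266], [0.0, 0.0, 0.0, 1.0]]
top 443.79603622773544 324.54009071217035 202.055567079233 [[-0.0167, -0.9914, 0.1295, 0.4878], [-0.9999, 0.0162, -0.0055, 0.0103], [0.0034, -0.1296, -0.9916, 0.963], [0.0, 0.0, 0.0, 1.0]]
```

View pics/scene0.png

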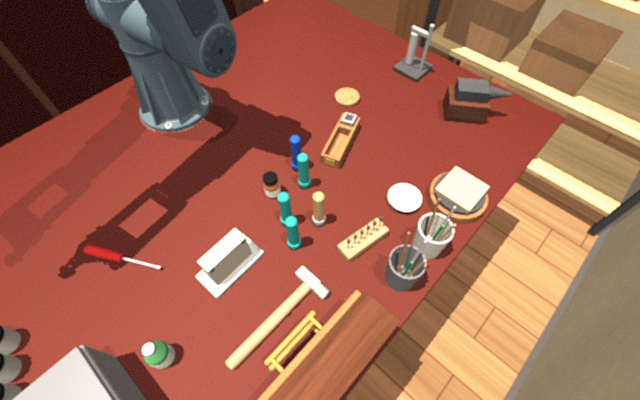

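View pics/top0.png

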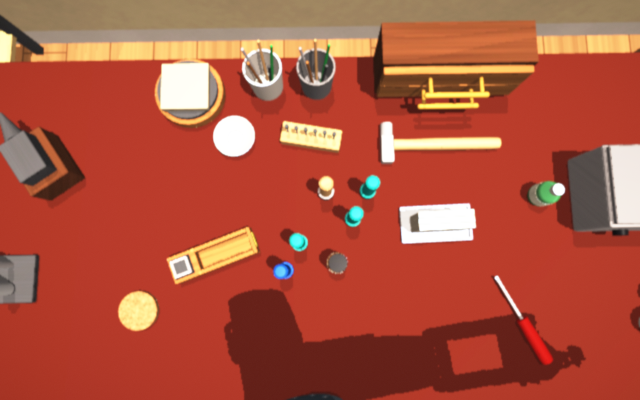

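The scene view shows the pale boards at (228,255), the box at (342,138) with its clip at (349,119), and the tan pusher at (319,208). In the top view they are at (445,220), (213,255) with the clip at (181,266), and (326,187). The blue and turquoise pegs are look-alikes.

```bash
cat > h.py <<'E'
import numpy as np,cv2
def cloud(c):
    v,u=np.mgrid[0:400,0:640]; d=c["depth"]; E=c["extrinsics"]
    p=np.stack([(u-c["cx"])/c["fx"]*d,(v-c["cy"])/c["fy"]*d,d],-1)
    w=p@E[:3,:3].T+E[:3,3]; w[d==0]=np.nan; return w
def ray(c,u,v,z):
    E=c["extrinsics"]; r=E[:3,:3]@np.array([(u-c["cx"])/c["fx"],(v-c["cy"])/c["fy"],1]); o=E[:3,3]
    return (o+r*(z-o[2])/r[2])
def pix(c,p):
    E=c["extrinsics"]; q=E[:3,:3].T@(np.asarray(p)-E[:3,3]); return c["fx"]*q[0]/q[2]+c["cx"],c["fy"]*q[1]/q[2]+c["cy"]
def rect(P):
    (c,(a,b),t)=cv2.minAreaRect((P[:,:2]*1000).astype(np.float32))
    if a<b:a,b,t=b,a,t+90
    return np.round(c,1),round(a,1),round(b,1),round(t,1)
def sel(w,ctr,r,z0,z1):
    m=(np.hypot(w[...,0]-ctr[0],w[...,1]-ctr[1])<r)&(w[...,2]>z0)&(w[...,2]<z1); return m
E
python3 - <<'E'
from h import *
S=dict(np.load("scene0.npz"));T=dict(np.load("top0.npz"))
for nm,c,pb,px,pp in(("scene",S,(228,252),(342,138),(319,200)),("top",T,(445,220),(213,255),(326,185))):
    w=cloud(c)
    for lab,(u,v),z,r,z0,z1 in(("boards",pb,.09,.08,.088,.11),("tray",pb,.09,.1,.008,.02),("box",px,.038,.11,.031,.06),("clip",px,.038,.14,.0455,.06),("pusher",pp,.12,.03,.11,.14),("foot",pp,.12,.04,.008,.026)):
        ctr=ray(c,u,v,z); m=sel(w,ctr,r,z0,z1); P=w[m]
        if len(P)<4: print(nm,lab,len(P)); continue
        vv,uu=np.nonzero(m)
        print(nm,lab,len(P),"ctr",ctr[:2].round(3),rect(P),"zmed",np.round(np.median(P[:,2]),4),"px",uu.min(),uu.max(),vv.min(),vv.max(),"mean",P[:,:2].mean(0).round(4))
E
```

```text
scene boards 843 ctr [ 0.576 -0.225] (array([ 562.9, -229.7]), 109.9, 38.6, 92.0) zmed 0.0969 px 198 246 227 272 mean [ 0.565  -0.2315]
scene tray 542 ctr [ 0.576 -0.225] (array([ 563.4, -229.3]), 149.5, 77.4, 91.7) zmed 0.012 px 196 263 234 296 mean [ 0.5804 -0.2376]
scene box 594 ctr [0.512 0.236] (array([503.2, 242.8]), 185.9, 57.5, 110.6) zmed 0.0394 px 321 360 112 161 mean [0.5011 0.2513]
scene clip 124 ctr [0.512 0.236] (array([480.4, 303.9]), 36.7, 36.6, 111.0) zmed 0.0512 px 342 356 112 123 mean [0.4814 0.302 ]
scene pusher 116 ctr [ 0.645 -0.003] (array([636.7,   5.2]), 26.3, 25.4, 108.2) zmed 0.1218 px 313 324 191 202 mean [0.6377 0.0032]
scene foot 64 ctr [ 0.645 -0.003] (array([639.2,   1. ]), 32.0, 21.7, 36.9) zmed 0.0212 px 313 325 214 224 mean [ 0.6423 -0.0021]
top boards 1066 ctr [ 0.562 -0.232] (array([ 562. , -232.7]), 110.9, 36.8, 91.8) zmed 0.0973 px 417 475 210 230 mean [ 0.5616 -0.2316]
top tray 713 ctr [ 0.562 -0.232] (array([ 562. , -232.8]), 151.0, 76.1, 91.8) zmed 0.0114 px 400 472 205 242 mean [ 0.5583 -0.2246]
top box 1363 ctr [0.502 0.238] (array([501.6, 239.5]), 183.0, 56.6, 110.3) zmed 0.0392 px 167 257 228 283 mean [0.4947 0.2564]
top clip 323 ctr [0.502 0.238] (array([478.7, 300.3]), 36.6, 35.9, 111.1) zmed 0.0505 px 170 191 256 278 mean [0.4787 0.3001]
top pusher 165 ctr [0.631 0.002] (array([633.7,   3.1]), 26.0, 25.4, 176.1) zmed 0.1218 px 319 332 177 191 mean [0.6333 0.0029]
top foot 56 ctr [0.631 0.002] (array([627.7,   3.3]), 32.9, 20.1, 84.0) zmed 0.0226 px 318 333 189 199 mean [0.6252 0.0035]
```

Run:
```python
import cv2,numpy as np
S=cv2.imread("pics/scene0.png");T=cv2.imread("pics/top0.png")
f=lambda i,x,y,w,h,k:cv2.resize(i[y:y+h,x:x+w],None,fx=k,fy=k,interpolation=cv2.INTER_CUBIC)
a=f(T,160,220,100,75,4);b=f(T,390,190,100,75,4);c=f(S,185,220,100,75,4);d=f(S,300,100,100,75,4)
cv2.imwrite("pics/crop0.png",np.vstack([np.hstack([a,b]),np.hstack([d,c])]))
```

```text
(no output)
```

View pics/crop0.png

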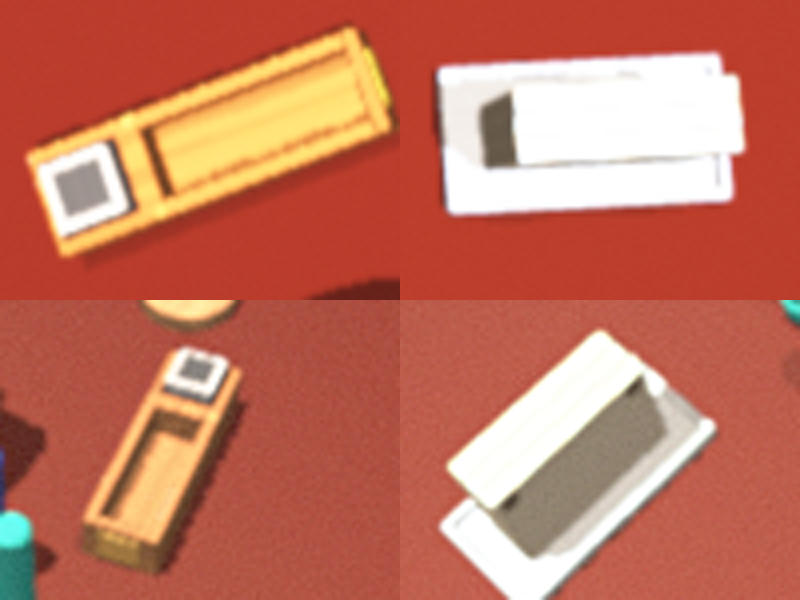

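The crops confirm the box (plain end lower right in the top view, clip end upper left) and the pile lying across the tray. Both views agree on the board-to-box offset to within 1 mm. Next I work out the approach.

```bash
cat >> h.py <<'E'
from scipy.spatial.transform import Rotation as R
def down(yaw_y_deg,tilt=0):
    # tool z down, tool y horizontal at given azimuth; tilt = turn about tool y (deg)
    a=np.radians(yaw_y_deg); y=np.array([np.cos(a),np.sin(a),0]); z=np.array([0,0,-1.]); x=np.cross(y,z)
    return R.from_matrix(np.stack([x,y,z],1))*R.from_rotvec([0,np.radians(tilt),0])
def cur():
    from bench import status
    o=status.get_obs(); q=o["eef_rot"]; return o,np.array(o["eef_pos"]),R.from_quat([q[1],q[2],q[3],q[0]])
def go(p,Rt,ref=None):
    o,p0,R0=cur()
    if ref: p0,R0=ref
    print("t",o["time_s"],"shift cm",np.round(R0.inv().apply(np.asarray(p)-p0)*100,2),"turn deg",np.round(np.degrees((R0.inv()*Rt).as_rotvec()),2))
E
python3 -c "
from h import *
go([.5625,-.231,.20],down(1.85)); go([.5625,-.231,.056],down(1.85),(np.array([.5625,-.231,.2]),down(1.85)))"
```

```text
t 0.1 shift cm [ 43.79 -15.27   3.09] turn deg [-7.000e-02 -7.000e-02 -7.026e+01]
t 0.1 shift cm [ 0.   0.  14.4] turn deg [0. 0. 0.]
```

```bash
python3 -m handwheel '[[[1,5.5,-1.9,0.4,0,0,-9],[1,11,-3.8,0.8,0,0,-18],[1,16.5,-5.7,1.2,0,0,-27],[1,22,-7.6,1.6,0,0,-36],[1,27.5,-9.6,1.9,0,0,-45],[1,33,-11.5,2.3,0,0,-54],[1,38.5,-13.4,2.7,0,0,-63],[1,43.8,-15.3,3.1,-0.1,-0.1,-70.3],[1,43.8,-15.3,3.1,-0.1,-0.1,-70.3]]]'; python3 -c "
from h import *
go([.5625,-.231,.056],down(1.85))
from bench import camera
c=camera('top');cv2.imwrite('pics/t1.png',c['frame'])"
```

```text
time_s: 1.23
eef_pos: [0.5644, -0.2277, 0.1992]
eef_rot: [0.0, 0.693, 0.721, -0.0]
wrist_force: [0.0, -0.2, 0.4]
opening: 0.999
grasp_force: 0.0
t 1.225 shift cm [-0.31 -0.2  14.32] turn deg [-0.02  0.04  0.4 ]
```

```bash
python3 -m handwheel '[[[1,0,0,5,0,0,0],[1,0,0,9,0,0,0],[1,0,0,12,0,0,0],[1,0,0,12,0,0,0]]]'; python3 -c "
from h import *
go([.5625,-.231,.056],down(1.85))"
```

```text
time_s: 1.78
eef_pos: [0.5597, -0.2314, 0.0775]
eef_rot: [-0.002, 0.696, 0.718, -0.001]
wrist_force: [-0.8, 0.7, 0.0]
opening: 1.0
grasp_force: 0.0
t 1.775 shift cm [0.02 0.29 2.15] turn deg [-0.28 -0.07 -0.09]
```

```bash
python3 -m handwheel '[[[1,0,0.2,2.1,0,0,0],[1,0,0.2,2.1,0,0,0],[1,0,0.2,2.1,0,0,0]]]'; python3 -c "
from h import *
go([.5625,-.231,.056],down(1.85))"; python3 -m handwheel '[[[-1,0,0.2,0,0,0,0],[-1,0,0.2,0,0,0,0],[-1,0,0.2,0,0,0,0],[-1,0,0.2,0,0,0,0],[-1,0,0.2,0,0,0,0]]]'
```

```text
time_s: 2.15
eef_pos: [0.565, -0.2318, 0.06]
eef_rot: [0.001, 0.695, 0.719, -0.001]
wrist_force: [0.5, 0.2, -0.3]
opening: 0.998
grasp_force: 0.0
t 2.15 shift cm [ 0.09 -0.25  0.4 ] turn deg [0.07 0.16 0.04]
time_s: 2.78
eef_pos: [0.5666, -0.2316, 0.06]
eef_rot: [0.001, 0.695, 0.719, -0.001]
wrist_force: [-2.0, 0.7, 5.1]
opening: 0.416
grasp_force: 61.7
```

```bash
python3 -m handwheel '[[[-1,0,0,-2,0,0,0],[-1,0,0,-5,0,0,0],[-1,0,0,-9,0,0,0],[-1,0,0,-12,0,0,0],[-1,0,0,-12,0,0,0],[-1,0,0,-12,0,0,0]]]'
cat > held.py <<'E'
from h import *
from bench import camera
import sys
o,p,Rr=cur(); print("tcp",p.round(4),"yaw",np.round(Rr.as_matrix()[:,1],3))
import json
g=p-Rr.as_matrix()[:,2]*-0  # tcp
for n in("scene","top"):
    c=camera(n); np.savez(f"{n}1.npz",**c); w=cloud(c); f=c["frame"].astype(int)
    pale=(f.min(2)>150)
    m=sel(w,p,.075,p[2]-.06,p[2]+.05)&pale
    P=w[m]; zt=np.percentile(P[:,2],95)
    print(n,len(P),"ztop",zt.round(4),"all",rect(P),"top",rect(P[P[:,2]>zt-.008]))
    cv2.imwrite(f"pics/{n}_{sys.argv[1]}.png",c["frame"])
E
python3 held.py lift
```

```text
time_s: 3.52
eef_pos: [0.5658, -0.2306, 0.1781]
eef_rot: [0.0, 0.695, 0.719, -0.001]
wrist_force: [-0.4, 0.1, -3.6]
opening: 0.412
grasp_force: 60.9
tcp [ 0.5658 -0.2306  0.1781] yaw [ 0.999  0.033 -0.001]
scene 598 ztop 0.217 all (array([ 566.3, -230. ]), 107.8, 36.8, 92.4) top (array([ 566.3, -229.9]), 107.6, 36.8, 92.4)
top 456 ztop 0.2169 all (array([ 563.6, -203.6]), 55.2, 37.8, 91.8) top (array([ 564.9, -198.5]), 42.8, 34.6, 94.0)
```

```bash
cat > plan.py <<'E'
from h import *
C=np.array([.5114,.2187]); Y=20.7; ux=np.array([np.cos(np.radians(110.7)),np.sin(np.radians(110.7))])
def tcp(xm,zm,tilt):
    Rt=down(Y,tilt); e=np.r_[C+ux*xm,zm]; return e-Rt.apply([-.055,0,.053]),Rt
E
python3 -c "
from plan import *
o,p,R0=cur(); up=p+[0,0,.055]
go(up,R0); go([.5114,.2187,up[2]],down(Y))
p1,R1=tcp(-.049,.075,15); print(p1); go(p1,R1,(np.array([.5114,.2187,up[2]]),down(Y)))"
```

```text
t 3.625 shift cm [-0.   -0.01 -5.5 ] turn deg [0. 0. 0.]
t 3.625 shift cm [45.06 -3.94 -5.5 ] turn deg [ -0.15  -0.02 -18.81]
[0.51479035 0.2097277  0.14042912]
t 3.625 shift cm [-0.96  0.    9.17] turn deg [ 0. 15.  0.]
```

```bash
python3 -m handwheel '[[[-1,0,0,-3,0,0,0],[-1,2,-0.1,-5.5,0,0,-1],[-1,6,-0.5,-5.5,0,0,-3],[-1,11,-1,-5.5,0,0,-5],[-1,16,-1.4,-5.5,0,0,-7],[-1,21,-1.8,-5.5,0,0,-9],[-1,26,-2.3,-5.5,0,0,-11],[-1,31,-2.7,-5.5,0,0,-13],[-1,36,-3.1,-5.5,0,0,-15],[-1,40,-3.5,-5.5,0,0,-17]]]'; python3 -c "
from plan import *
go([.5114,.2187,.233],down(Y))"
```

```text
time_s: 4.88
eef_pos: [0.5171, 0.1694, 0.2318]
eef_rot: [-0.0, 0.581, 0.814, -0.002]
wrist_force: [0.2, -1.2, -3.2]
opening: 0.412
grasp_force: 60.8
t 4.875 shift cm [ 4.84  1.06 -0.13] turn deg [-0.16  0.08 -1.7 ]
```

```bash
python3 -m handwheel '[[[-1,3,0,0,0,0,-1],[-1,4.5,0,0,0,0,-1.8],[-1,5,0,0,0,0,-1.8],[-1,5,0,0,0,0,-1.8],[-1,5,0,0,0,0,-1.8]]]'; python3 held.py box; python3 -c "
from plan import *
go([.5114,.2187,.233],down(Y))
p1,R1=tcp(-.049,.075,15); go(p1,R1)"
```

```text
time_s: 5.5
eef_pos: [0.5026, 0.2139, 0.2332]
eef_rot: [0.001, 0.569, 0.822, -0.001]
wrist_force: [-0.1, -0.5, -2.5]
opening: 0.41
grasp_force: 60.9
tcp [0.5026 0.2139 0.2332] yaw [ 0.936  0.352 -0.   ]
scene 227 ztop 0.2718 all (array([500.1, 203.2]), 97.1, 41.2, 124.4) top (array([504.5, 206.9]), 95.1, 37.2, 114.2)
top 682 ztop 0.2719 all (array([514.8, 182.6]), 46.5, 39.1, 107.8) top (array([513.9, 182.9]), 46.4, 36.4, 110.8)
t 5.6 shift cm [0.12 0.99 0.03] turn deg [-0.02  0.14 -0.09]
t 5.6 shift cm [-0.82  0.99  9.29] turn deg [-0.   15.14 -0.09]
```

```bash
python3 -m handwheel '[[[-1,0,0.5,0,0,3,0],[-1,0,1,1,0,7,0],[-1,-0.4,1,4,0,11,0],[-1,-0.8,1,7,0,15,-0.1],[-1,-0.8,1,9.3,0,15,-0.1],[-1,-0.8,1,9.3,0,15,-0.1],[-1,-0.8,1,9.3,0,15,-0.1],[-1,-0.8,1,9.3,0,15,-0.1]]]'; python3 held.py tilt; python3 -c "
from plan import *
p1,R1=tcp(-.049,.075,15); go(p1,R1)
a=cv2.imread('pics/scene_tilt.png')[60:210,260:420];b=cv2.imread('pics/top_tilt.png')[190:310,150:290]
cv2.imwrite('pics/c2.png',np.hstack([cv2.resize(a,(400,375)),cv2.resize(b,(400,375))]))"
```

```text
time_s: 6.6
eef_pos: [0.5154, 0.211, 0.1418]
eef_rot: [-0.105, 0.563, 0.816, 0.074]
wrist_force: [-0.8, 0.1, -3.2]
opening: 0.414
grasp_force: 60.7
tcp [0.5154 0.211  0.1418] yaw [0.935 0.355 0.003]
scene 106 ztop 0.1719 all (array([528., 180.]), 57.7, 34.4, 110.8) top (array([528., 180.]), 57.7, 34.4, 110.8)
top 197 ztop 0.1912 all (array([501.6, 235.5]), 29.7, 29.0, 108.4) top (array([501.6, 235.5]), 29.7, 29.0, 108.6)
t 6.7 shift cm [-0.13 -0.07  0.07] turn deg [0.08 0.18 0.14]
```

View pics/c2.png

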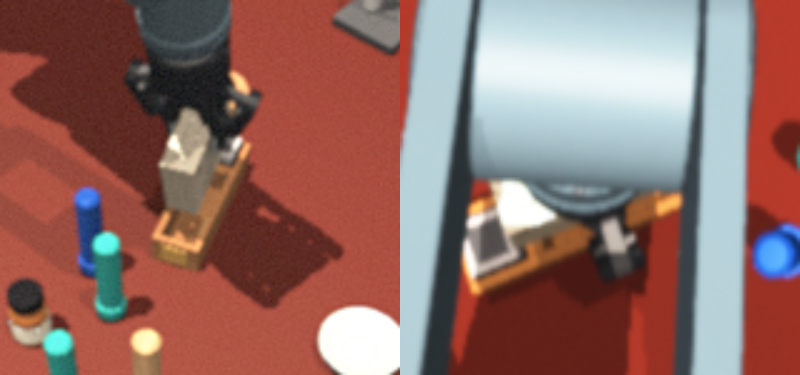

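The scene half shows the pile's low end hovering over the plain end of the box (about (185,205) in the crop). The top view is blocked by the arm. I check the lateral centring in the scene view's own frame.

```bash
cat > lat.py <<'E'
from plan import *
from bench import camera
import sys
c=camera("scene"); w=cloud(c); f=c["frame"]; hsv=cv2.cvtColor(f,cv2.COLOR_BGR2HSV)
Cs=np.array([.5120,.2194]); uy=np.array([-ux[1],ux[0]])
d=w[...,:2]-Cs; X=d@ux*1000; Yb=d@uy*1000; Z=w[...,2]*1000
m=(hsv[...,1]<80)&(X>-90)&(X<-30)&(abs(Yb)<40)&(Z>45)&(Z<170)
for z in range(50,170,10):
    s=m&(abs(Z-z)<5)
    if s.sum()>4: print("z",z,s.sum(),"x",np.percentile(X[s],[5,50,95]).round(1),"y",np.percentile(Yb[s],[1,99]).round(1))
r=(abs(Z-39.4)<4)&(X>-75)&(X<60)&(abs(Yb)<45)&(hsv[...,1]>90)
print("rim x",np.percentile(X[r],[1,99]).round(1),"y",np.percentile(Yb[r],[1,99]).round(1),"zlow",Z[m].min().round(1))
E
python3 lat.py
```

```text
z 80 15 x [-48.7 -47.6 -46.2] y [-15.4  15.7]
z 90 21 x [-50.9 -49.4 -45.5] y [-17.8  17.8]
z 100 32 x [-53.6 -51.4 -40.1] y [-18.4  16.9]
z 110 29 x [-56.3 -54.7 -34.2] y [-18.6  16.2]
z 120 32 x [-58.9 -57.4 -35.9] y [-18.8  15.3]
z 130 32 x [-62. -60. -44.] y [-19.   15.9]
z 140 32 x [-64.8 -61.9 -31.6] y [-18.8  15.8]
z 150 39 x [-67.  -65.6 -39.6] y [-19.2  14.2]
z 160 70 x [-70.  -66.2 -44.8] y [-19.3  17. ]
rim x [-64.7  58.6] y [-27.8  28.2] zlow 75.6
```

```bash
python3 -c "
from plan import *
for z in (.052,.030): go(*tcp(-.049,z,15))"
```

```text
t 6.75 shift cm [-0.72 -0.06  2.27] turn deg [0.05 0.16 0.13]
t 6.75 shift cm [-1.28 -0.06  4.4 ] turn deg [0.05 0.16 0.13]
```

```bash
python3 -m handwheel '[[[-1,-0.4,0,1.2,0,0,0],[-1,-0.7,0,2.3,0,0,0],[-1,-0.85,0,2.9,0,0,0],[-1,-1,0,3.5,0,0,0],[-1,-1.15,0,4,0,0,0],[-1,-1.3,0,4.4,0,0,0],[-1,-1.3,0,4.4,0,0,0],[-1,-1.3,0,4.4,0,0,0],[-1,-1.3,0,4.4,0,0,0]]]'; python3 lat.py | tail -4; python3 -c "
from plan import *
go(*tcp(-.049,.030,15))
for x,z,t in ((-.051,.03,10),(-.053,.03,5),(-.055,.03,0),(-.055,.008,0)): go(*tcp(x,z,t))"
```

```text
time_s: 7.88
eef_pos: [0.5151, 0.2096, 0.0947]
eef_rot: [-0.106, 0.563, 0.816, 0.074]
wrist_force: [-0.4, -0.7, -3.1]
opening: 0.412
grasp_force: 60.8
z 140 15 x [-33.2 -31.6 -30.4] y [-30.   38.3]
z 150 21 x [-35.3 -33.8 -30.3] y [-38.   39.6]
z 160 27 x [-43.4 -40.8 -31.5] y [-27.9  23.6]
rim x [-64.6  58.6] y [-27.8  27.7] zlow 45.1
t 7.925 shift cm [ 0.04 -0.02 -0.07] turn deg [-0.    0.14  0.09]
t 7.925 shift cm [ 0.29 -0.02  0.38] turn deg [ 0.   -4.86  0.09]
t 7.925 shift cm [ 0.49 -0.02  0.86] turn deg [ 0.   -9.86  0.09]
t 7.925 shift cm [ 0.65 -0.02  1.38] turn deg [ 1.000e-02 -1.486e+01  9.000e-02]
t 7.925 shift cm [ 0.09 -0.02  3.51] turn deg [ 1.000e-02 -1.486e+01  9.000e-02]
```

```bash
python3 -m handwheel '[[[-1,0.15,0,0.2,0,-2.5,0],[-1,0.3,0,0.4,0,-5,0],[-1,0.4,0,0.6,0,-7.5,0],[-1,0.5,0,0.85,0,-10,0],[-1,0.57,0,1.1,0,-12.5,0],[-1,0.65,0,1.4,0,-14.9,0],[-1,0.65,0,1.4,0,-14.9,0],[-1,0.65,0,1.4,0,-14.9,0]]]'; python3 lat.py; python3 -c "
from plan import *
for z in (.03,.008): go(*tcp(-.055,z,0))"
```

```text
time_s: 8.93
eef_pos: [0.5115, 0.2188, 0.0827]
eef_rot: [-0.0, 0.568, 0.823, 0.0]
wrist_force: [0.6, 0.0, -3.0]
opening: 0.412
grasp_force: 60.8
z 50 34 x [-54.7 -52.5 -40.7] y [-17.6  16.9]
z 60 34 x [-55.5 -53.1 -34.7] y [-17.7  16.8]
z 70 30 x [-55.  -53.2 -45.3] y [-18.7  17. ]
z 80 40 x [-54.2 -52.8 -37.1] y [-18.1  17.3]
z 90 39 x [-55.1 -53.3 -36.8] y [-18.2  17.2]
z 100 41 x [-54.3 -53.1 -39.4] y [-18.2  16.5]
z 110 36 x [-54.2 -52.8 -42.8] y [-18.8  16.6]
z 120 112 x [-53.7 -44.  -31.1] y [-18.6  17. ]
rim x [-65.5  57.1] y [-27.8  27.9] zlow 45.3
t 8.975 shift cm [ 0.01 -0.01 -0.03] turn deg [ 0.01 -0.    0.07]
t 8.975 shift cm [ 0.01 -0.01  2.17] turn deg [ 0.01 -0.    0.07]
```

Lateral is within 1 mm. The pile sits about 1 mm toward +x, so I correct that while lowering.

```bash
python3 -m handwheel '[[[-1,-0.1,-0.05,0,0,0,0],[-1,-0.1,-0.05,0.4,0,0,0],[-1,-0.1,-0.05,0.8,0,0,0],[-1,-0.1,-0.05,1.2,0,0,0],[-1,-0.1,-0.05,1.5,0,0,0],[-1,-0.1,-0.05,1.5,0,0,0]]]'; python3 lat.py|tail -3; python3 -c "
from plan import *
go(*tcp(-.055,.008,0))"
```

```text
time_s: 9.72
eef_pos: [0.5109, 0.2176, 0.0671]
eef_rot: [-0.0, 0.568, 0.823, -0.0]
wrist_force: [0.1, -0.2, -3.7]
opening: 0.412
grasp_force: 60.8
z 100 92 x [-54.8 -46.9 -32.3] y [-17.7  18. ]
z 110 34 x [-53.9 -43.7 -32.9] y [-17.   16.9]
rim x [-64.8  56.6] y [-27.7  27.9] zlow 45.3
t 9.775 shift cm [0.09 0.06 0.64] turn deg [-0.02  0.03  0.09]
```

No contact on the way in; now the last few mm, gently.

```bash
python3 -m handwheel '[[[-1,0,0,0.25,0,0,0],[-1,0,0,0.5,0,0,0],[-1,0,0,0.5,0,0,0]]]'; python3 -m handwheel '[[[-1,0,0,0.1,0,0,0],[-1,0,0,0.1,0,0,0]]]';python3 -m handwheel '[[[-1,0,0,0.1,0,0,0],[-1,0,0,0.1,0,0,0]]]'
```

```text
time_s: 10.15
eef_pos: [0.5111, 0.2176, 0.0623]
eef_rot: [0.0, 0.568, 0.823, -0.0]
wrist_force: [-0.4, 1.5, -3.0]
opening: 0.416
grasp_force: 60.9
time_s: 10.4
eef_pos: [0.5114, 0.2178, 0.062]
eef_rot: [0.0, 0.568, 0.823, -0.0]
wrist_force: [-2.1, 1.2, 2.1]
opening: 0.408
grasp_force: 61.7
time_s: 10.65
eef_pos: [0.5114, 0.2178, 0.062]
eef_rot: [0.0, 0.568, 0.823, -0.0]
wrist_force: [-5.8, -1.9, 10.9]
opening: 0.415
grasp_force: 62.9
```

```bash
python3 -m handwheel '[[[1,0,0,-0.1,0,0,0],[1,0,0,-0.1,0,0,0],[1,0,0,-0.1,0,0,0],[1,0,0,-0.1,0,0,0],[1,0,0,-3,0,0,0],[1,0,0,-8,0,0,0],[1,0,0,-13,0,0,0],[1,0,0,-17,0,0,0],[1,0,0,-17,0,0,0]]]'
python3 - <<'E'
from plan import *
from bench import camera
for n,Cs in(("scene",[.512,.2194]),("top",[.5104,.2161])):
    c=camera(n);w=cloud(c);cv2.imwrite(f"pics/{n}_rel.png",c["frame"])
    m=sel(w,[.511,.218],.075,.085,.12); P=w[m]
    if len(P)>10:
        print(n,len(P),rect(P),"z",np.percentile(P[:,2],[5,50,95]).round(4),"boxctr",Cs)
    # pusher
    m=sel(w,[.635,.003],.03,.11,.14); print("pusher",rect(w[m]) if m.sum()>5 else 0)
E
python3 -c "
from plan import *
go([.5114,.2187,.23],down(Y))"
```

```text
time_s: 11.78
eef_pos: [0.5136, 0.2183, 0.2348]
eef_rot: [0.003, 0.568, 0.823, 0.003]
wrist_force: [-0.3, 0.0, -0.6]
opening: 1.001
grasp_force: 0.0
scene 473 (array([511.5, 218.5]), 114.9, 36.4, 110.7) z [0.0885 0.0989 0.1012] boxctr [0.512, 0.2194]
pusher (array([636.2,   4.7]), 26.4, 25.7, 132.4)
top 944 (array([510.5, 214.2]), 106.8, 36.5, 110.8) z [0.0956 0.0986 0.1011] boxctr [0.5104, 0.2161]
pusher (array([633.8,   3.1]), 26.0, 25.2, 179.0)
t 11.875 shift cm [0.08 0.06 0.04] turn deg [0.01 0.04 0.09]
```

```bash
python3 -c "
from plan import *
go([.635,.004,.19],down(-20))
T=dict(np.load('top0.npz'));w=cloud(T)
for u,v in((370,182),(354,211),(298,240),(326,183)): print(w[v,u].round(3))"
```

```text
t 11.875 shift cm [-24.37   3.99   4.06] turn deg [2.000e-02 3.000e-02 4.079e+01]
[ 0.635 -0.082  0.124]
[ 0.579 -0.05   0.123]
[0.526 0.057 0.125]
[0.635 0.002 0.121]
```

```bash
python3 -m handwheel '[[[1,-4,0.7,0,0,0,7],[1,-8,1.3,0,0,0,14],[1,-12,2,0,0,0,21],[1,-16,2.7,1,0,0,28],[1,-20,3.3,2,0,0,35],[1,-24.4,4,3,0,0,40.8],[1,-24.4,4,4,0,0,40.8],[1,-24.4,4,4,0,0,40.8],[1,-24.4,4,4,0,0,40.8]]]'; python3 -c "
from plan import *
go([.635,.004,.075],down(-20))"
```

```text
time_s: 13.0
eef_pos: [0.6346, 0.0049, 0.1902]
eef_rot: [-0.0, 0.819, 0.574, -0.0]
wrist_force: [-0.3, -0.1, 0.3]
opening: 1.001
grasp_force: 0.0
t 13.0 shift cm [-0.07  0.08 11.52] turn deg [-0.06  0.03  0.08]
```

```bash
python3 -m handwheel '[[[1,0,0.1,4,0,0,0],[1,0,0.1,8,0,0,0],[1,0,0.1,11,0,0,0],[1,0,0.1,11.5,0,0,0],[1,0,0.1,11.5,0,0,0],[1,0,0.1,11.5,0,0,0]]]'; python3 -m handwheel '[[[-1,0,0,0,0,0,0],[-1,0,0,0,0,0,0],[-1,0,0,0,0,0,0],[-1,0,0,0,0,0,0],[-1,0,0,0,0,0,0],[-1,0,0,0,0,0,0]]]'
```

```text
time_s: 13.75
eef_pos: [0.6375, 0.0034, 0.0778]
eef_rot: [0.001, 0.819, 0.574, 0.001]
wrist_force: [0.9, 0.8, 0.3]
opening: 1.004
grasp_force: 0.0
time_s: 14.5
eef_pos: [0.6363, 0.0034, 0.076]
eef_rot: [0.0, 0.819, 0.573, -0.0]
wrist_force: [-0.5, 0.7, 3.4]
opening: 0.314
grasp_force: 59.0
```

```bash
python3 -m handwheel '[[[-1,0,0,-3,0,0,0],[-1,0,0,-8,0,0,0],[-1,0,0,-13,0,0,0],[-1,0,0,-16,0,0,0],[-1,0,0,-16,0,0,0],[-1,0,0,-16,0,0,0]]]'; python3 -c "
from plan import *
go([.4795,.302,.2],down(Y))"
python3 - <<'E'
from plan import *
from bench import camera
o,p,_=cur()
for n in("scene","top"):
    c=camera(n);w=cloud(c);h=cv2.cvtColor(c["frame"],cv2.COLOR_BGR2HSV)
    for z in (.165,.175,.19,.2,.21): 
        m=sel(w,p,.03,z-.005,z+.005)
        if m.sum()>8:print(n,z,m.sum(),rect(w[m]))
    cv2.imwrite(f"pics/{n}_pl.png",c["frame"])
E
```

```text
time_s: 15.25
eef_pos: [0.6352, 0.0036, 0.2336]
eef_rot: [-0.001, 0.819, 0.573, -0.001]
wrist_force: [0.1, -0.5, -1.5]
opening: 0.313
grasp_force: 59.1
t 15.25 shift cm [ 22.71 -24.84   3.4 ] turn deg [ -0.16   0.   -40.72]
scene 0.165 36 (array([641.6,  -2.7]), 31.3, 12.3, 38.9)
scene 0.175 45 (array([638.9,   1.6]), 31.7, 22.1, 46.8)
scene 0.19 35 (array([640.9,  -1. ]), 25.9, 10.1, 41.3)
scene 0.2 36 (array([641.2,  -1.4]), 25.8, 10.6, 40.3)
scene 0.21 33 (array([641.8,  -1.5]), 25.4, 9.3, 43.1)
top 0.175 17 (array([623.8,  -6.4]), 23.0, 6.3, 127.9)
```

```bash
python3 -m handwheel '[[[-1,2,-2.2,0,0,0,-4],[-1,5,-5.5,0,0,0,-10],[-1,8.5,-9.3,0,0,0,-17],[-1,12,-13.1,0,0,0,-24],[-1,15.5,-17,0,0,0,-31],[-1,19,-20.8,0,0,0,-37],[-1,22,-24,0,0,0,-40.7],[-1,22.7,-24.8,0,0,0,-40.7],[-1,22.7,-24.8,3.5,0,0,-40.7],[-1,22.7,-24.8,3.5,0,0,-40.7]]]'; python3 -m handwheel '[[[-1,0,0,0,0,0,0],[-1,0,0,0,0,0,0]]]'
python3 - <<'E'
from plan import *
from bench import camera
go([.4795,.302,.126],down(Y)); o,p,_=cur()
uy=np.array([-ux[1],ux[0]])
c=camera("scene");w=cloud(c)
for lab,z0,z1 in(("clip",.045,.06),("foot",.118,.145),("handle",.15,.175)):
    m=sel(w,[.481,.3035],.035,z0,z1)
    P=w[m]; print(lab,m.sum(),rect(P) if m.sum()>4 else "")
    d=P[:,:2]-[.512,.2194]; print(np.percentile(d@ux*1000,[2,98]).round(1),np.percentile(d@uy*1000,[2,98]).round(1),P[:,2].min())
cv2.imwrite("pics/c4.png",cv2.resize(c["frame"][40:190,260:420],(800,600)[:1]+(600,)))
E
```

```text
time_s: 16.6
eef_pos: [0.4786, 0.3002, 0.1967]
eef_rot: [-0.002, 0.569, 0.822, -0.004]
wrist_force: [0.2, -0.4, -1.0]
opening: 0.313
grasp_force: 59.3
time_s: 16.85
eef_pos: [0.4819, 0.3014, 0.2018]
eef_rot: [0.001, 0.569, 0.822, 0.001]
wrist_force: [-0.6, -0.1, -0.8]
opening: 0.311
grasp_force: 59.3
t 16.85 shift cm [ 0.14 -0.22  7.58] turn deg [ 0.1   0.04 -0.07]
clip 47 (array([484.3, 313.8]), 46.6, 23.1, 149.6)
[ 74.1 109.3] [-18.1  12.9] 0.04623528617651518
foot 58 (array([490.3, 295.9]), 31.7, 13.5, 47.2)
[71.3 91.9] [-17.9   9.6] 0.1271198776455602
handle 77 (array([486.8, 296.6]), 27.5, 13.1, 34.7)
[74.9 89.9] [-15.5  10.6] 0.15005923191741755
```

View pics/c4.png

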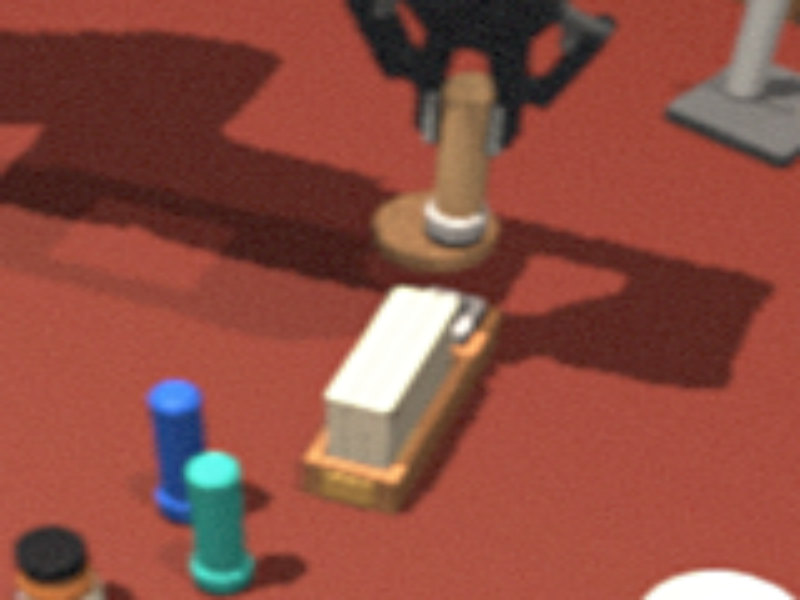

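The picture shows the pusher upright in the gripper, above the clip end of the box (foot at about (455,220) in the crop), and the three boards seated and standing level.

```bash
python3 -m handwheel '[[[-1,0.1,-0.1,2,0,0,0],[-1,0.1,-0.1,4,0,0,0],[-1,0.1,-0.1,6,0,0,0],[-1,0.1,-0.1,7,0,0,0],[-1,0.1,-0.1,7.3,0,0,0],[-1,0.1,-0.1,7.3,0,0,0]]]'; python3 -m handwheel '[[[-1,0,0,0.2,0,0,0],[-1,0,0,0.4,0,0,0],[-1,0,0,0.6,0,0,0],[-1,0,0,0.6,0,0,0],[-1,0,0,0.6,0,0,0]]]'
```

```text
time_s: 17.65
eef_pos: [0.48, 0.3023, 0.1282]
eef_rot: [0.0, 0.569, 0.823, 0.0]
wrist_force: [0.8, -0.3, -0.7]
opening: 0.315
grasp_force: 59.3
time_s: 18.27
eef_pos: [0.4802, 0.3024, 0.1221]
eef_rot: [0.001, 0.569, 0.823, 0.0]
wrist_force: [-1.1, 0.0, 2.9]
opening: 0.313
grasp_force: 59.7
```

```bash
python3 -m handwheel '[[[-1,0,0,0.15,0,0,0],[-1,0,0,0.3,0,0,0],[-1,0,0,0.3,0,0,0]]]'; python3 -m handwheel '[[[-1,0,0,0.1,0,0,0],[-1,0,0,0.2,0,0,0],[-1,0,0,0.3,0,0,0],[-1,0,0,0.4,0,0,0],[-1,0,0,0.4,0,0,0]]]'
```

```text
time_s: 18.65
eef_pos: [0.4788, 0.3019, 0.1176]
eef_rot: [-0.0, 0.569, 0.823, -0.001]
wrist_force: [0.1, 0.6, -0.7]
opening: 0.313
grasp_force: 59.2
time_s: 19.27
eef_pos: [0.4797, 0.3023, 0.1159]
eef_rot: [0.0, 0.569, 0.823, -0.0]
wrist_force: [-4.6, -2.0, 9.7]
opening: 0.315
grasp_force: 60.6
```

The clip is home: force dropped after the snap, then rose again at the bottom stop. Now lift and carry the pusher back.

```bash
python3 -m handwheel '[[[-1,0,0,-3,0,0,0],[-1,0,0,-7,0,0,0],[-1,0,0,-12,0,0,0],[-1,0,0,-12,0,0,0],[-1,0,0,-12,0,0,0]]]'
python3 - <<'E'
from plan import *
from bench import camera
go([.636,.0035,.235],down(-20))
for n in("scene","top"):
    w=cloud(camera(n)); m=sel(w,[.4795,.302],.022,.03,.07); print(n,m.sum(),np.percentile(w[m][:,2],[5,50,95]).round(4) if m.sum() else 0)
E
```

```text
time_s: 19.9
eef_pos: [0.4791, 0.3021, 0.2338]
eef_rot: [-0.0, 0.569, 0.823, -0.001]
wrist_force: [-0.2, -0.1, -1.9]
opening: 0.313
grasp_force: 59.6
t 19.9 shift cm [-33.47   4.13  -0.1 ] turn deg [-4.000e-02  5.000e-02  4.069e+01]
scene 34 [0.0376 0.0418 0.0436]
top 354 [0.0377 0.0406 0.0433]
```

```bash
python3 -m handwheel '[[[-1,-3,0.4,0,0,0,4],[-1,-8,1,0,0,0,10],[-1,-13,1.6,0,0,0,17],[-1,-18,2.2,0,0,0,24],[-1,-23,2.8,0,0,0,30],[-1,-28,3.5,0,0,0,36],[-1,-32,3.9,0,0,0,40],[-1,-33.5,4.1,0,0,0,40.7],[-1,-33.5,4.1,0,0,0,40.7],[-1,-33.5,4.1,0,0,0,40.7]]]'; python3 -c "
from plan import *
go([.636,.0035,.076],down(-20))"; python3 -m handwheel '[[[-1,0,0,4,0,0,0],[-1,0,0,8,0,0,0],[-1,0,0,12,0,0,0],[-1,0,0,14.5,0,0,0],[-1,0,0,15,0,0,0],[-1,0,0,15,0,0,0],[-1,0,0,15,0,0,0]]]'; python3 -c "
from plan import *
go([.636,.0035,.076],down(-20))"
```

```text
time_s: 21.25
eef_pos: [0.6355, 0.0047, 0.234]
eef_rot: [-0.0, 0.819, 0.574, -0.0]
wrist_force: [0.7, 0.3, -1.1]
opening: 0.313
grasp_force: 59.5
t 21.25 shift cm [-0.1   0.11 15.8 ] turn deg [-0.08  0.01  0.09]
time_s: 22.12
eef_pos: [0.6374, 0.0034, 0.0865]
eef_rot: [0.001, 0.819, 0.574, 0.001]
wrist_force: [-0.4, 0.5, -0.9]
opening: 0.314
grasp_force: 59.5
t 22.125 shift cm [-0.04 -0.14  1.05] turn deg [ 0.18 -0.    0.02]
```

```bash
python3 -m handwheel '[[[-1,0,0,0.4,0,0,0],[-1,0,0,0.8,0,0,0],[-1,0,0,0.8,0,0,0],[-1,0,0,0.8,0,0,0]]]'; python3 -m handwheel '[[[-1,0,0,0.1,0,0,0],[-1,0,0,0.1,0,0,0],[-1,0,0,0.1,0,0,0]]]';python3 -m handwheel '[[[-1,0,0,0.1,0,0,0],[-1,0,0,0.1,0,0,0],[-1,0,0,0.1,0,0,0]]]'
```

```text
time_s: 22.62
eef_pos: [0.6362, 0.0032, 0.0766]
eef_rot: [0.0, 0.819, 0.573, -0.0]
wrist_force: [0.0, -0.7, -1.1]
opening: 0.311
grasp_force: 59.5
time_s: 23.0
eef_pos: [0.6365, 0.0032, 0.076]
eef_rot: [0.0, 0.819, 0.574, 0.0]
wrist_force: [0.2, -0.2, 1.8]
opening: 0.309
grasp_force: 59.7
time_s: 23.38
eef_pos: [0.6366, 0.0032, 0.076]
eef_rot: [0.001, 0.819, 0.574, 0.0]
wrist_force: [-3.1, 1.0, 8.3]
opening: 0.312
grasp_force: 60.7
```

Standing on the bench; release and retreat.

```bash
python3 -m handwheel '[[[1,0,0,-0.1,0,0,0],[1,0,0,-0.1,0,0,0],[1,0,0,-0.1,0,0,0],[1,0,0,-0.1,0,0,0],[1,0,0,-3,0,0,0],[1,0,0,-8,0,0,0],[1,0,0,-13,0,0,0],[1,0,0,-18,0,0,0],[1,0,0,-18,0,0,0],[1,0,0,-18,0,0,0]]]'
python3 - <<'E'
from plan import *
from bench import camera
for n in("scene","top"):
    c=camera(n);w=cloud(c); cv2.imwrite(f"pics/{n}_end.png",c["frame"])
    for lab,q,r,a,b in(("pusher",[.636,.003],.03,.11,.14),("boards",[.511,.218],.075,.09,.12),("clip",[.4795,.302],.02,.03,.07)):
        m=sel(w,q,r,a,b);P=w[m];print(n,lab,m.sum(),rect(P) if m.sum()>5 else"",np.percentile(P[:,2],50).round(4) if m.sum() else "")
E
```

```text
time_s: 24.62
eef_pos: [0.6359, 0.0034, 0.2541]
eef_rot: [0.0, 0.819, 0.573, -0.0]
wrist_force: [0.4, -0.7, -0.1]
opening: 1.0
grasp_force: 0.0
scene pusher 116 (array([637.3,   4.5]), 26.6, 25.6, 66.1) 0.1216
scene boards 312 (array([511.6, 219.2]), 110.8, 36.0, 111.2) 0.0989
scene clip 26 (array([489.6, 309.9]), 33.3, 9.2, 128.6) 0.0412
top pusher 38 (array([ 6.32e+02, -6.00e-01]), 25.0, 18.3, 142.7) 0.1205
top boards 506 (array([501.1, 239.7]), 59.8, 36.3, 110.1) 0.0987
top clip 299 (array([479.9, 301.7]), 38.6, 38.0, 155.0) 0.0408
```

View pics/scene_end.png

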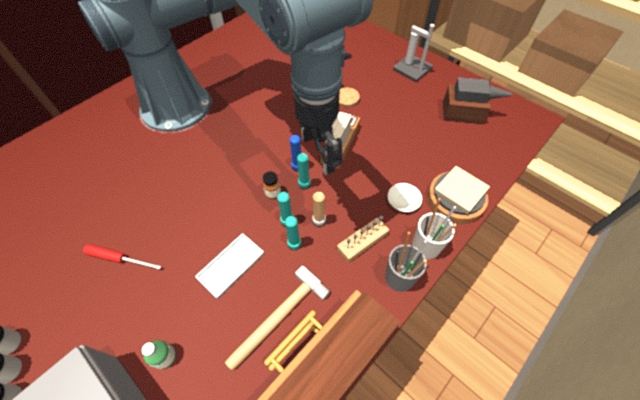

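The pusher stands upright at (319,210). The boards are in the box at about (342,130), the tray is empty, the bystanders look unmoved, and the gripper is clear.

```bash
python3 -c "
from bench import ctrl
print(ctrl.hand_in())"
```

```text
the job is handed in; nothing more can be done
None
```

The job is handed in (no verdict was shown): by camera, all three boards stand in the box, the clip is down at its home height, the pusher is upright on the bench, and the jar, pin block, dish and hammer look unmoved.

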